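# Bring the screwdriver from the sloping rack to the screw that stands proud

## Robot

A 6-joint arm with a two-finger parallel gripper is mounted at the origin on a cart in front of the work surface, level with it; the furniture and walls round the work are solid. World frame = base frame: x ahead of the robot, y to its left, z up, the work surface at z = 0. Lengths are in m, angles in rad, forces in N, time in s.
With the tool pointing down it reaches from about 0.35 to 0.975 m from the base axis. Payload 4.9 kg.
Tool frame: the origin (TCP) lies at the very end of the fingers, on their centre line; the grasp point (between the pads) lies ctrl.grip_point_offset behind it (ctrl.grip_point_offset is the distance from the TCP to the grasp point, in m); z points along the fingers, y is the line along which they close (so a half turn about z gives the same grasp; the last joint's range is limited). The gripper opens to 85 mm and grips with 20 to 120 N. Pads are 22 mm wide; open, the fingers measure 114 mm over their backs; the gripper's body (76 mm by 85 mm) begins 54 mm behind the grasp point. The pads swing forward as they close: fully open they stand 13 mm farther back than shut.
Start: joints at [1.089, 0.053, 1.613, -0, 1.476, -0.119], TCP at [0.222, 0.584, 0.231] pointing down, gripper open.
Joint ranges: [-3.01, 3.01], [-1.01, 2.22], [0.06, 2.58], [-1.02, 4.17], [0.09, 2.62], [-3.14, 3.14]. Speed limits (rad/s): [2.57, 2.57, 3.14, 3.14, 3.14, 3.14].

## Interface

Orientations are given as a rotation vector (axis times angle).
In Python, from station import ctrl gives the robot as it stands. The module is installed in compiled form; this text tells all that it offers.
- The arm moves only by the tool drive_tool, never from a script. Its argument "steps" is a list of rows, each an object with "translation": the shift along the tool's x, y, z normalised to -1 to 1, where 1 is 4 cm, a list of three; "angular": the turn, a rotation vector about the tool's x, y, z normalised to -1 to 1, where 1 is 8 degrees, a list of three; "gripper": the opening, from 0 (shut) to 1 (fully open). In form: [{"translation": [dx, dy, dz], "angular": [wx, wy, wz], "gripper": gripper}, ...]. A call has 1 to 8 rows; each row shifts and turns the commanded pose from where the row before left it, along the tool's axes as they then stand; what a row does not reach is not made up. A row lasts 1/8 s, in which the tool goes at most 62.5 mm and 10.7 degrees, less where a joint would pass 70% of its speed; a pose out of reach is approached as far as the arm can. A call with a number of a shift or a turn outside -1 to 1 is refused whole. A call with a gripper value outside its range is refused whole. The fingers move at their own pace and stop on an object; "force" is the grip in N (left out, the last holds). Time passes only in rows, so rows that do not move let the fingers close. It gives the time, the measured TCP pose, the force, the opening and the grip force at its end, in the units of the state.
- ctrl.get_obs(): the state, without advancing time (a new reading comes with each control period).
- ctrl.get_image(name): name is "scene" or "top"; returns a dict with "color" (480x640x3 uint8, red, green, blue), "depth" (480x640 float32, m along the optical axis (not along the pixel's ray), 0 where there is no reading), "fx", "fy", "cx", "cy" (pixels), "R" (3x3) and "t" (3): a world point X has camera coordinates R X + t. Camera axes: x right, y down, z forward; pixel columns grow to the right and rows downward; lengths in m; the calibration is good to about 2 mm. A picture is of the moment at which its call begins.
- ctrl.finish_job(): hands the job in; it is judged then, once.
The state is a dict: "t": time; "q": joint angles; "dq": joint speeds; "effort": joint torques, N m; "tool_pos": TCP position; "tool_rot": TCP orientation; "contact_force": force on the tool from outside, world axes, zero at the start; "wrist_torque": the same for the moment, N m; "opening": finger opening in m; "grip_force": force on a finger pad.
Only numpy, scipy, OpenCV 4.12 (cv2) and the standard library are available. Lean on these libraries where they do the work, as an engineer would, in place of code of your own. Each camera call takes 0.05 s, during which the arm holds its last target. There are 200 camera calls.

## Task

Draw the screwdriver out of the sloping tool rack along the line of its hole, turn it upright with the blade pointing straight down, and bring it over the one lid screw of the aluminium box in the vice that still stands up above the lid. Finish while holding it there in the gripper, ready to drive: blade centred over the screw head and about one centimetre above it, still, not touching the screw, box or vice. Leave the other things on the bench and in the rack where they are.

Things in the scene. Friction and masses are not known exactly. Their poses are not given: they have to be found in the camera images.
- screwdriver: Loose screwdriver, 165 mm, 70 g, standing in the sloping rack, handle up. Own +x runs along it to the blade; its long axis is the line y = 0, z = 9.5 mm. Handle 19 mm thick across its own y and z, from x = -82 mm (butt) to +2 mm, where it rests on the rack; 6 mm round shaft to x = +82 mm, all 80 mm of it in the hole. May stand up to 4 degrees off the hole's line. Centre of mass at x = -26 mm
- blade_tip (a point): Centre of the screwdriver's blade tip, on its long axis (own x = +82 mm)
- handle_middle (a point): Middle of the screwdriver's handle, on its long axis (own x = -40 mm)
- tool_rack: Fixed steel rack, foot 124 x 198 mm (own x, y), 110 mm high, origin under its middle, z up. Two grey shelves between cheeks at y = +-95 mm hold the tools sloping, 40 degrees from upright, handles to own -x (the robot's side): out of a hole is (-0.643, 0, 0.766) in own axes. Holes at y = -66, -22 (20 mm wide), 22 and 66 mm (8 mm), mouths at x = -24, z = 90 mm.
- driver_hole (a point): Middle of the mouth of the screwdriver's hole (rack's own y = 22 mm), on the rack's upper sloping face; axes as the rack's
- marker: Loose grey marker pen, 135 mm long, 16 mm across, in the rack's hole at y = -66 mm, 88 mm from the screwdriver, parallel to it, sticking out about 35 mm; leave it in the rack. Own x along it to its lower end
- vice_box: Fixed low bench vice, 112 x 205 mm (own x, y), 48 mm high at the jaws, T-handle out to y = -124 mm; in its jaws a die-cast aluminium box, 76 x 116 mm, its flat lid 55 mm above the bench. Origin on the bench under the middle. The lid's four screws stand at own x = +-29 mm, y = +-49 mm
- proud_screw: The lid screw that stands proud, fixed and upright, at any of the lid's four corners: a 10 mm wide round slotted head on a 5 mm shank. Origin on the lid's surface; the head's top is 13.5 mm above it. The other three screws are driven home, heads 3.5 mm high
- screw_head (a point): Middle of the top of the proud screw's head
- side_cutters: Bystander: small side cutters, 114 x 42 x 12 mm, lying on the bench
- tape_roll: Bystander: roll of masking tape, 72 mm wide, 19 mm high, lying flat
- ruler: Bystander: steel ruler, 210 x 25 x 9 mm, lying on the bench
- circuit_board: Bystander: circuit board, 60 x 90 x 16 mm, lying on the bench
- tin: Bystander: round tip-cleaner tin, 62 mm wide, 26 mm high
- esd_brush: Bystander: bench brush, 152 x 29 x 26 mm, lying on the bench

How it is judged:
By the outcome, as a careful person would: the job done as asked, in the order asked, and still so for the second after the job is handed in, while the arm keeps its last pose, push and grip.
It also fails if it takes over 38 s, if anything falls off the work surface, if the arm or the gripper's body presses on something with over 40 N, if the wrist force passes 120 N, or if a joint passes its speed limit or range.

## Working session

There is one attempt and no reset: what is moved stays moved. The work goes in short steps, Python scripts to look and compute and a tool call to move; the robot and the scene stay as the last step left them, time stands still between calls to the robot, and variables do not carry over. Pictures are saved under pics/ and viewed, at most 10 in all, crops included, and the job is handed in when it is done.

Besides the shell and the picture viewer there is one more tool, called after "Emit:" by a JSON object that holds its "op" and its "data". drive_tool: Moves the arm, as the interface text tells. Its arguments: {"type":"object","properties":{"steps":{"type":"array"},"force":{"type":"number"}},"required":["steps"]}

```bash
mkdir -p pics; cat > h.py <<'E'
import numpy as np, cv2
from station import ctrl
from scipy.spatial.transform import Rotation as Ro
def grab(n):
    im=ctrl.get_image(n); np.savez(''+n+'.npz',**im); return im
def load(n): return dict(np.load(''+n+'.npz'))
def px2w(im,u,v,d=None):
    if d is None: d=im['depth'][int(round(v)),int(round(u))]
    c=np.array([(u-im['cx'])/im['fx']*d,(v-im['cy'])/im['fy']*d,d]); return im['R'].T@(c-im['t'])
def cloud(im):
    v,u=np.mgrid[0:480,0:640]; d=im['depth']
    c=np.stack([(u-im['cx'])/im['fx']*d,(v-im['cy'])/im['fy']*d,d],-1); w=(c-im['t'])@im['R']; w[d==0]=np.nan; return w
def w2px(im,X):
    c=im['R']@np.array(X)+im['t']; return c[0]/c[2]*im['fx']+im['cx'],c[1]/c[2]*im['fy']+im['cy']
def save(im,n,box=None,s=1):
    c=im['color'][...,::-1]
    if box: c=c[box[1]:box[3],box[0]:box[2]]
    cv2.imwrite('pics/'+n+'.png',cv2.resize(c,None,fx=s,fy=s,interpolation=cv2.INTER_CUBIC))
E
python3 - <<'E'
from h import *
for n in('scene','top'):
    im=grab(n); save(im,n+'0'); print(n,-im['R'].T@im['t'],im['R'][2],im['fx'])
o=ctrl.get_obs(); print(o, ctrl.grip_point_offset)
E
```

```text
scene [-0.04976232  1.13772752  0.80469598] [ 0.44888234 -0.71717024 -0.53307738] 547.1027291118713
top [0.31730098 0.18169153 1.38129267] [ 0.15486428  0.00707426 -0.98791043] 568.8388891041878
{'t': 0.1, 'q': array([ 1.08900355e+00,  5.33051700e-02,  1.61418721e+00,  2.95877919e-05,
        1.47597275e+00, -1.19003025e-01]), 'dq': array([ 0.00029411, -0.00131772, -0.00330045, -0.00115354,  0.00025393,
        0.00065675]), 'effort': array([ 6.84452461e-04, -3.94901240e+01, -3.71363246e+01, -1.49529865e-04,
        3.90642526e-03, -1.05353601e-05]), 'tool_pos': array([0.22153087, 0.5838144 , 0.23015883]), 'tool_rot': array([-5.66647897e-01, -3.08947390e+00,  2.79536763e-03]), 'contact_force': array([-0.57661165, -0.07645853,  0.15050446]), 'wrist_torque': array([-0.02122049, -0.04305945,  0.00516653]), 'grip_force': 0.0, 'opening': 0.0854833053465594} 0.0187
```

View pics/scene0.png

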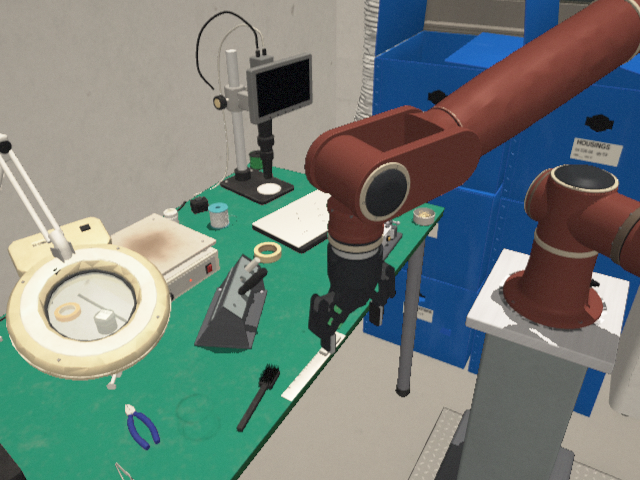

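View pics/top0.png

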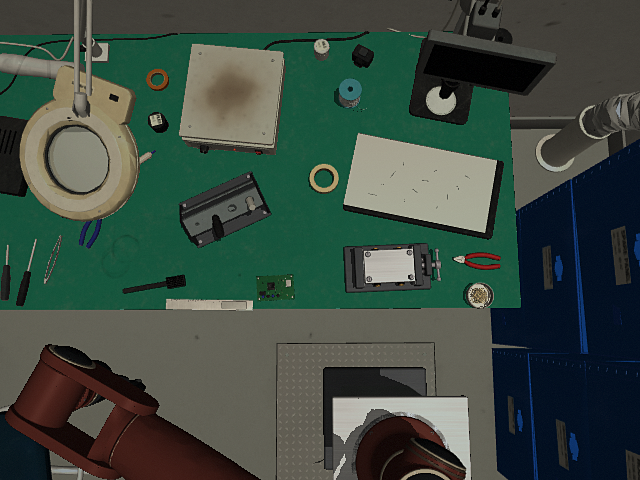

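The top view shows the rack at about (225,208), with tools near (217,230) and (235,207), and the vice and box at (390,267). The arm hides the vice in the scene view. I'll enlarge the top view.

```bash
python3 - <<'E'
from h import *
im=load('top')
a=im['color'][160:260,165:285,::-1]; b=im['color'][230:305,335:455,::-1]
a=cv2.resize(a,(600,500),interpolation=2)[:, :]; 
c=cv2.resize(b,(800,500),interpolation=2)
cv2.imwrite('pics/rk.png',a); cv2.imwrite('pics/vb.png',c)
w=cloud(im)
for n,(u0,u1,v0,v1) in dict(rack=(178,274,172,246),box=(362,420,244,290)).items():
    p=w[v0:v1,u0:u1]; print(n, np.nanpercentile(p[...,2],[1,50,99]))
p=w[244:290,358:424]; m=p[...,2]>0.0595
print('lid high'); 
for v,u in np.argwhere(m)[:80]: print(u+358,v+244,p[v,u].round(4))
m=np.abs(w[240:296,340:440,2]-.055)<.003
m=m.astype(np.uint8)
v,u=np.nonzero(m); q=w[240:296,340:440][v,u]
r=cv2.minAreaRect(q[:,:2].astype(np.float32)); print(r)
E
```

```text
rack [-0.00550245  0.00736319  0.1450793 ]
box [0.00091052 0.05282293 0.06215683]
lid high
396 249 [0.4913 0.0075 0.0601]
398 249 [0.4913 0.0028 0.0605]
407 249 [ 0.4909 -0.0179  0.0626]
383 250 [0.4889 0.038  0.0614]
403 250 [ 0.489  -0.0089  0.0597]
408 250 [ 0.4889 -0.0206  0.0597]
409 250 [ 0.4889 -0.0229  0.0598]
385 251 [0.4868 0.0332 0.0596]
397 251 [0.4866 0.0052 0.0602]
399 251 [0.4865 0.0007 0.0612]
408 251 [ 0.4863 -0.0202  0.0618]
391 252 [0.4842 0.0194 0.061 ]
392 252 [0.4844 0.0169 0.0596]
404 252 [ 0.484  -0.0109  0.0615]
409 252 [ 0.4841 -0.0227  0.0604]
410 252 [ 0.4842 -0.0251  0.0596]
369 253 [0.4821 0.0708 0.0606]
406 253 [ 0.4815 -0.0153  0.0625]
410 253 [ 0.4816 -0.0247  0.0617]
366 254 [0.4798 0.0779 0.061 ]
368 254 [0.4797 0.0732 0.0609]
381 254 [0.4795 0.0429 0.0617]
390 254 [0.4796 0.0217 0.0599]
410 254 [ 0.4794 -0.0249  0.0602]
366 255 [0.4773 0.0779 0.0615]
367 255 [0.4775 0.0755 0.0604]
370 255 [0.4775 0.0685 0.0597]
381 256 [0.4749 0.043  0.0611]
407 256 [ 0.4744 -0.0174  0.0626]
384 257 [0.4726 0.0359 0.06  ]
365 258 [0.4703 0.0804 0.0617]
379 258 [0.4
[... 966 characters left out ...]
0691 0.0599]
384 271 [0.4399 0.0366 0.0599]
392 271 [0.4398 0.018  0.0598]
413 271 [ 0.4394 -0.0305  0.0615]
370 272 [0.4376 0.0692 0.0603]
372 272 [0.4375 0.0647 0.0616]
378 272 [0.4375 0.0507 0.0608]
387 272 [0.4374 0.0298 0.061 ]
378 273 [0.4353 0.0506 0.0599]
386 273 [0.4351 0.0322 0.0608]
389 273 [0.4351 0.0251 0.0603]
405 273 [ 0.4346 -0.0114  0.0647]
408 273 [ 0.435  -0.0191  0.0596]
379 274 [0.4328 0.0485 0.061 ]
405 274 [ 0.4327 -0.0121  0.0596]
411 274 [ 0.4325 -0.0258  0.061 ]
372 275 [0.4307 0.0647 0.06  ]
410 275 [ 0.4296 -0.0223  0.0679]
411 275 [ 0.4294 -0.0243  0.0701]
((0.4539286494255066, 0.015437714755535126), (0.08912943303585052, 0.17683666944503784), 2.5492846965789795)
```

View pics/rk.png

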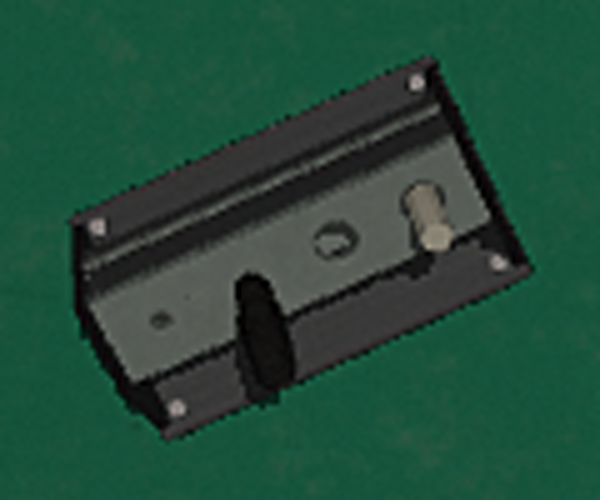

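View pics/vb.png

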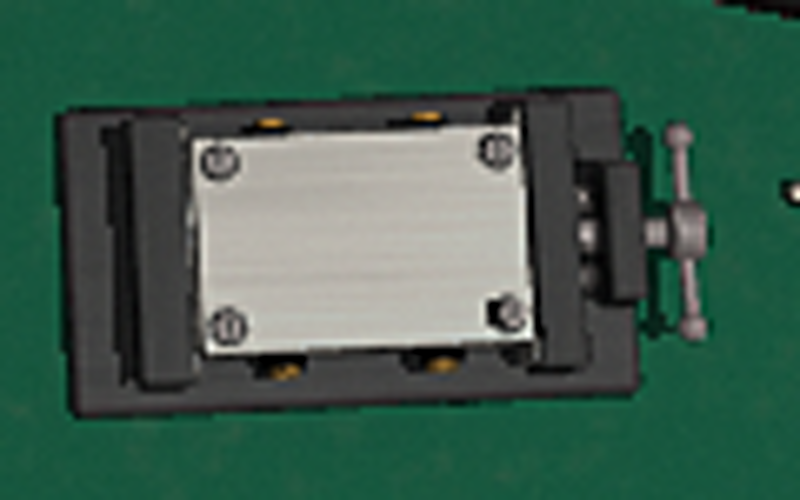

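The rack crop shows foot bolts at (97,227), (417,82), (498,262) and (177,408), and the dark screwdriver handle running from (250,285) to (270,390). In the lid crop the proud screw is at (510,313). The flush ones are at (220,162), (496,150) and (229,327).

```bash
cat >> h.py <<'E'
def ray(im,u,v,z):
    o=-im['R'].T@im['t']; d=im['R'].T@np.array([(u-im['cx'])/im['fx'],(v-im['cy'])/im['fy'],1]); return o+d*(z-o[2])/d[2]
E
python3 - <<'E'
from h import *
im=load('top'); w=cloud(im)
print('bench z', [np.nanmedian(w[a:b,c:d,2]).round(4) for a,b,c,d in((255,265,180,200),(160,175,290,305),(245,265,300,335))])
f=lambda x,y,s,u0,v0:(u0+(x+.5)/s-.5,v0+(y+.5)/s-.5)
S=[ray(im,*f(x,y,20/3,335,230),z) for x,y,z in((220,162,.0585),(496,150,.0585),(510,313,.0685),(229,327,.0585))]
print('screws',np.round(S,4)); print([np.linalg.norm(S[i]-S[i-1]).round(4) for i in range(4)])
B=[ray(im,*f(x,y,5,165,160),.006) for x,y in((97,227),(417,82),(498,262),(177,408))]
print('bolts',np.round(B,4),np.mean(B,0)); print([np.linalg.norm((B[i]-B[i-1])[:2]).round(4) for i in range(4)])
e=B[0]-B[1]+B[3]-B[2]; yaw=np.arctan2(-e[0],e[1]); print('yaw deg',np.degrees(yaw))
c=np.mean(B,0); R=Ro.from_euler('z',yaw).as_matrix(); c[2]=0
m=c+R@[-.024,.022,.09]; out=R@[-.643,0,.766]; print('mouth',m,'out',out)
print('proj top mouth,butt',w2px(im,m),w2px(im,m+.084*out))
sc=load('scene'); print('scene',w2px(sc,m),w2px(sc,m+.084*out)); 
save(sc,'sc_rk',(190,240,290,355),5)
E
```

```text
bench z [np.float64(0.0003), np.float64(0.0), np.float64(0.0001)]
screws [[ 0.4803  0.074   0.0585]
 [ 0.4842 -0.0229  0.0585]
 [ 0.426  -0.0246  0.0685]
 [ 0.4224  0.0718  0.0585]]
[np.float64(0.058), np.float64(0.097), np.float64(0.059), np.float64(0.097)]
bolts [[0.6105 0.5212 0.006 ]
 [0.6834 0.364  0.006 ]
 [0.5919 0.3226 0.006 ]
 [0.5199 0.479  0.006 ]] [0.60144021 0.421688   0.006     ]
[np.float64(0.1), np.float64(0.1733), np.float64(0.1005), np.float64(0.1722)]
yaw deg 24.796656892329487
mouth [0.57042618 0.43159406 0.09      ] out [-0.58371665 -0.26967363  0.766     ]
proj top mouth,butt (np.float64(213.39488011970707), np.float64(214.2448839842723)) (np.float64(217.6351565897199), np.float64(230.56077496841652))
scene (np.float64(237.16495317559634), np.float64(291.54153882341916)) (np.float64(260.0603014748528), np.float64(268.06697156943284))
```

View pics/sc_rk.png

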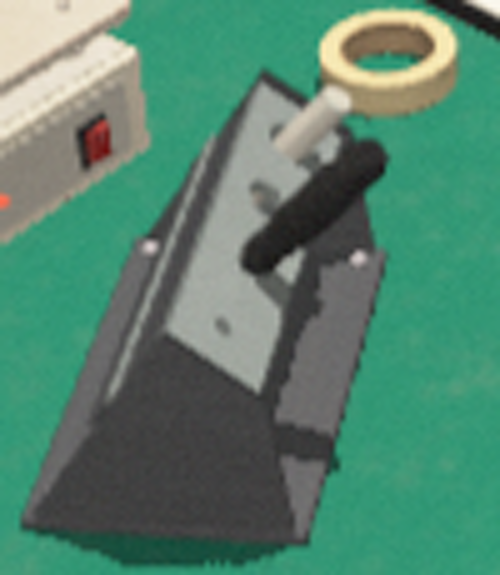

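The scene crop shows the handle running from about (256,256) at the rack to (368,157) at the butt, a few pixels off my prediction. I'll check against the visible holes and the depth data.

```bash
python3 - <<'E'
from h import *
im=load('top');sc=load('scene')
c=np.array([.6014,.4217,0]);R=Ro.from_euler('z',24.8,degrees=True).as_matrix()
for y in(66,22,-22,-66):
    m=c+R@[-.024,y/1e3,.09]; a=np.array(w2px(im,m)); b=np.array(w2px(sc,m)); print(y,'top crop',(a-[165,160])*5,'scene crop',(b-[190,240])*5)
# handle points: dark, z>.095, in rack frame
for n,i,(u0,u1,v0,v1) in(('top',im,(208,228,210,243)),('scene',sc,(235,272,265,300))):
    w=cloud(i)[v0:v1,u0:u1]; col=i['color'][v0:v1,u0:u1].max(-1)
    p=(w-c)@R; m=(col<45)&(p[...,2]>.09)
    q=p[m]; print(n,len(q)); s=np.argsort(q[:,2]); 
    for k in np.array_split(s,8): print(np.median(q[k],0).round(4), len(k))
# sloping face plane in rack frame
for n,i in(('top',im),('scene',sc)):
    p=(cloud(i)-c)@R; col=i['color'].astype(int).mean(-1)
    m=(abs(p[...,1])<.085)&(p[...,0]>-.06)&(p[...,0]<.03)&(p[...,2]>.05)&(p[...,2]<.13)&(col>75)
    q=p[m]; print(n,len(q),np.polyfit(q[:,0],q[:,2],1), np.median(q,0), np.percentile(q[:,0],[2,98]))
E
```

```text
66 top crop [154.62234172 310.97153986] scene crop [212.59855264 323.24455764]
22 top crop [241.95022844 271.31107101] scene crop [235.88656775 257.74960996]
-22 top crop [328.93712331 231.8054656 ] scene crop [257.74443023 196.2768072 ]
-66 top crop [415.58501968 192.45381833] scene crop [278.29995715 138.46667809]
top 187
[-0.0331  0.0216  0.1027] 24
[-0.0454  0.0197  0.1164] 24
[-0.0527  0.0186  0.1243] 24
[-0.0608  0.0194  0.1342] 23
[-0.0684  0.0215  0.1409] 23
[-0.0793  0.0175  0.1478] 23
[-0.0833  0.0227  0.1518] 23
[-0.0837  0.0204  0.1557] 23
scene 188
[-0.0364  0.0279  0.0961] 24
[-0.0438  0.0287  0.105 ] 24
[-0.0501  0.0302  0.1124] 24
[-0.0557  0.0291  0.1176] 24
[-0.063   0.0291  0.1244] 23
[-0.0658  0.0304  0.1306] 23
[-0.0741  0.0302  0.1374] 23
[-0.0827  0.0302  0.1442] 23
top 1189 [0.12284792 0.0955827 ] [-0.02582815 -0.0006196   0.09318199] [-0.05020603  0.01423649]
scene 1256 [-0.30587446  0.08413408] [-0.01994085  0.01378632  0.09131842] [-0.05080342  0.02472049]
```

```bash
cat > fit.py <<'E'
from h import *
from scipy.optimize import least_squares
im=load('top');sc=load('scene')
c=np.array([.6014,.4217,0]);R=Ro.from_euler('z',24.8,degrees=True).as_matrix()
def pts(i,P,d):
    w=cloud(i).reshape(-1,3); col=i['color'].max(-1).reshape(-1)
    r=w-P; s=r@d; rad=np.linalg.norm(r-s[:,None]*d,axis=1)
    k=(rad<.016)&(s>-.034)&(s<.055)&(col<60); return w[k]
def fit(sets,P,d):
    a=np.linalg.svd(d[None])[2][1:]
    W=np.vstack(sets)
    def f(x):
        dd=d+x[2:]@a; dd/=np.linalg.norm(dd); r=W-(P+x[:2]@a); s=r@dd
        return np.linalg.norm(r-s[:,None]*dd,axis=1)-.0095
    s=((W-P)@d); 
    o=least_squares(lambda x:f(x)[s<.036],np.zeros(4),loss='soft_l1',f_scale=.001)
    dd=d+o.x[2:]@a; dd/=np.linalg.norm(dd); return P+o.x[:2]@a,dd,np.sqrt(np.mean(o.fun**2)),
out=R@[-.643,0,.766]; P0=c+R@[-.027,.022,.09]+out*.042
if __name__=='__main__':
    for nm,s in(('top',[im]),('scene',[sc]),('both',[im,sc])):
        P,d=P0,out
        for _ in range(4): W=[pts(i,P,d) for i in s]; P,d,e=fit(W,P,d)
        S=[(x-P)@d for x in W]
        print(nm,[len(x) for x in W],'P',P.round(4),'d',d.round(4),'rms',round(e,5),'off',np.degrees(np.arccos(d@out)).round(2),'rackP',((P-c)@R).round(4),'rackd',(d@R).round(3),'s rng',[np.percentile(x,[1,99]).round(4) for x in S])
        for i,q in((im,(165,160)),(sc,(190,240))): print([((np.array(w2px(i,P+d*t))-q)*5).round(0) for t in(-.042,.042)])
E
python3 fit.py
```

```text
top [183] P [0.5399 0.4166 0.1189] d [-0.6018 -0.2669  0.7527] rms 0.00114 off 1.01 rackP [-0.0579  0.0212  0.1189] rackd [-0.658  0.01   0.753] s rng [array([-0.0306,  0.0478])]
[array([251., 283.]), array([272., 369.])]
[array([252., 262.]), array([369., 148.])]
scene [262] P [0.5405 0.4169 0.1194] d [-0.6461 -0.2705  0.7137] rms 0.00155 off 4.59 rackP [-0.0573  0.0212  0.1194] rackd [-0.7    0.025  0.714] s rng [array([-0.033 ,  0.0435])]
[array([249., 277.]), array([273., 373.])]
[array([246., 257.]), array([372., 151.])]
both [183, 262] P [0.5401 0.4167 0.119 ] d [-0.6174 -0.2641  0.741 ] rms 0.00146 off 2.28 rackP [-0.0578  0.0212  0.119 ] rackd [-0.671  0.019  0.741] s rng [array([-0.0307,  0.0477]), array([-0.0332,  0.0435])]
[array([251., 281.]), array([272., 371.])]
[array([250., 260.]), array([370., 150.])]
```

```bash
cat > plan.py <<'E'
from h import *
from scipy.spatial.transform import Slerp
import json
def plan(p1,R1,n,g,p0=None,R0=None):
    o=ctrl.get_obs(); p=o['tool_pos'] if p0 is None else p0; r=Ro.from_rotvec(o['tool_rot']) if R0 is None else R0
    sl=Slerp([0,1],Ro.concatenate([r,R1])); ps=p.copy(); rows=[]
    for k in range(1,n+1):
        tp=ps+(p1-ps)*k/n; tr=sl(k/n)
        a=(r.inv().apply(tp-p)/.04).round(2); b=((r.inv()*tr).as_rotvec()/np.radians(8)).round(2)
        rows.append({"translation":a.tolist(),"angular":b.tolist(),"gripper":g}); p=p+r.apply(a*.04); r=r*Ro.from_rotvec(b*np.radians(8))
    for q in rows: print(json.dumps(q),end=',\n')
    print('max',max(max(map(abs,q['translation']+q['angular'])) for q in rows)); return p,r
P=np.array([.5401,.4167,.119]); d=np.array([-.612,-.266,.745]); d/=np.linalg.norm(d)
yr=np.array([-.4195,.9078,0]); y=yr-d*(yr@d); y/=np.linalg.norm(y)
Rg=Ro.from_matrix(np.column_stack([np.cross(y,-d),y,-d]))
def report(): o=ctrl.get_obs(); print(o['t'],o['tool_pos'].round(4),'q',o['q'].round(2),'F',o['contact_force'].round(1),o['opening'],o['grip_force'])
E
python3 -c "
from plan import *
plan(P+.13*d,Rg,11,1)"
```

```text
{"translation": [-0.67, -0.24, 0.03], "angular": [-0.18, -0.45, -0.49], "gripper": 1},
{"translation": [-0.65, -0.28, 0.07], "angular": [-0.18, -0.46, -0.49], "gripper": 1},
{"translation": [-0.62, -0.33, 0.1], "angular": [-0.18, -0.45, -0.49], "gripper": 1},
{"translation": [-0.6, -0.37, 0.13], "angular": [-0.18, -0.46, -0.49], "gripper": 1},
{"translation": [-0.55, -0.41, 0.16], "angular": [-0.19, -0.45, -0.49], "gripper": 1},
{"translation": [-0.52, -0.46, 0.18], "angular": [-0.18, -0.45, -0.49], "gripper": 1},
{"translation": [-0.47, -0.5, 0.2], "angular": [-0.18, -0.46, -0.49], "gripper": 1},
{"translation": [-0.42, -0.53, 0.21], "angular": [-0.18, -0.45, -0.49], "gripper": 1},
{"translation": [-0.37, -0.56, 0.23], "angular": [-0.18, -0.45, -0.49], "gripper": 1},
{"translation": [-0.32, -0.59, 0.23], "angular": [-0.18, -0.46, -0.49], "gripper": 1},
{"translation": [-0.26, -0.62, 0.24], "angular": [-0.18, -0.45, -0.49], "gripper": 1},
max 0.67
```

Emit:
{"op": "drive_tool", "data": {"steps": [{"translation":[-0.67,-0.24,0.03],"angular":[-0.18,-0.45,-0.49],"gripper":1},{"translation":[-0.65,-0.28,0.07],"angular":[-0.18,-0.46,-0.49],"gripper":1},{"translation":[-0.62,-0.33,0.1],"angular":[-0.18,-0.45,-0.49],"gripper":1},{"translation":[-0.6,-0.37,0.13],"angular":[-0.18,-0.46,-0.49],"gripper":1},{"translation":[-0.55,-0.41,0.16],"angular":[-0.19,-0.45,-0.49],"gripper":1},{"translation":[-0.52,-0.46,0.18],"angular":[-0.18,-0.45,-0.49],"gripper":1}]}}

```text
t: 0.85
tool_pos: [0.3526, 0.4736, 0.2228]
tool_rot: [-0.077, 2.739, 0.111]
contact_force: [0.1, -0.4, -0.6]
opening: 0.0857
grip_force: 0.0
```

Emit:
{"op": "drive_tool", "data": {"steps": [{"translation":[-0.47,-0.5,0.2],"angular":[-0.18,-0.46,-0.49],"gripper":1},{"translation":[-0.42,-0.53,0.21],"angular":[-0.18,-0.45,-0.49],"gripper":1},{"translation":[-0.37,-0.56,0.23],"angular":[-0.18,-0.45,-0.49],"gripper":1},{"translation":[-0.32,-0.59,0.23],"angular":[-0.18,-0.46,-0.49],"gripper":1},{"translation":[-0.26,-0.62,0.24],"angular":[-0.18,-0.45,-0.49],"gripper":1},{"translation":[0,0,0],"angular":[0,0,0],"gripper":1},{"translation":[0,0,0],"angular":[0,0,0],"gripper":1}]}}

```text
t: 1.72
tool_pos: [0.4607, 0.3829, 0.2168]
tool_rot: [-0.51, 2.364, 0.182]
contact_force: [0.3, -0.3, 0.1]
opening: 0.0858
grip_force: 0.0
```

```bash
python3 - <<'E'
from plan import *
report()
for n in('scene','top'): im=grab(n); print(n,w2px(im,P))
a=load('scene')['color'][195:315,175:335,::-1]; b=load('top')['color'][160:280,160:320,::-1]
cv2.imwrite('pics/pre.png',cv2.resize(np.vstack([a,b]),(800,1200),interpolation=2)[:,:]) if 0 else cv2.imwrite('pics/pre.png',cv2.resize(np.hstack([a,b]),(800,300),interpolation=2))
plan(P+(-.0187+.004)*d,Rg,7,1)
E
```

```text
1.725 [0.4607 0.3829 0.2168] q [ 0.64 -0.4   2.15 -0.24  0.68 -1.22] F [ 0.3 -0.3  0.1] 0.08577365452863142 0.0
scene (np.float64(251.7802038947976), np.float64(281.15605924890474))
top (np.float64(217.2329592067532), np.float64(224.953338801788))
{"translation": [0.01, -0.01, 0.52], "angular": [0.0, 0.0, -0.0], "gripper": 1},
{"translation": [0.0, -0.0, 0.52], "angular": [0.0, 0.0, -0.0], "gripper": 1},
{"translation": [0.01, -0.01, 0.52], "angular": [0.0, 0.0, -0.0], "gripper": 1},
{"translation": [0.0, -0.0, 0.52], "angular": [0.01, 0.01, -0.0], "gripper": 1},
{"translation": [0.01, -0.01, 0.52], "angular": [-0.0, -0.0, -0.01], "gripper": 1},
{"translation": [0.01, 0.0, 0.52], "angular": [-0.0, -0.0, 0.0], "gripper": 1},
{"translation": [0.0, -0.0, 0.51], "angular": [0.0, 0.0, 0.0], "gripper": 1},
max 0.52
```

View pics/pre.png

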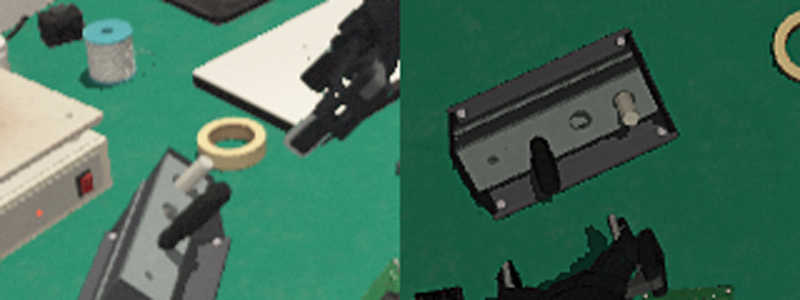

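The fingers straddle the line of the handle in both views: tips at (505,275) and (615,225), handle butt at (548,190). I'll advance along the line of the hole.

Emit:
{"op": "drive_tool", "data": {"steps": [{"translation":[0.01,-0.01,0.52],"angular":[0,0,0],"gripper":1},{"translation":[0.01,0,0.52],"angular":[0,0,0],"gripper":1},{"translation":[0.01,-0.01,0.52],"angular":[0,0,0],"gripper":1},{"translation":[0,0,0.52],"angular":[0,0,0],"gripper":1},{"translation":[0.01,-0.01,0.52],"angular":[0,0,0],"gripper":1},{"translation":[0.01,0,0.52],"angular":[0,0,0],"gripper":1},{"translation":[0,0,0.51],"angular":[0,0,0],"gripper":1},{"translation":[0,0,0],"angular":[0,0,0],"gripper":1}]}}

```text
t: 2.82
tool_pos: [0.5484, 0.4204, 0.1059]
tool_rot: [-0.513, 2.366, 0.182]
contact_force: [-0.4, -0.6, 1.2]
opening: 0.0852
grip_force: 0.0
```

```bash
python3 - <<'E'
from plan import *
report()
for n in('scene','top'): grab(n)
a=load('scene')['color'][235:315,205:305,::-1]; b=load('top')['color'][175:255,170:270,::-1]
cv2.imwrite('pics/g1.png',cv2.resize(np.hstack([a,b]),(800,320),interpolation=2))
E
```

```text
2.825 [0.5484 0.4204 0.1059] q [ 0.6  -0.    2.02 -0.3   0.42 -1.17] F [-0.4 -0.6  1.2] 0.08518529878537129 0.0
```

View pics/g1.png

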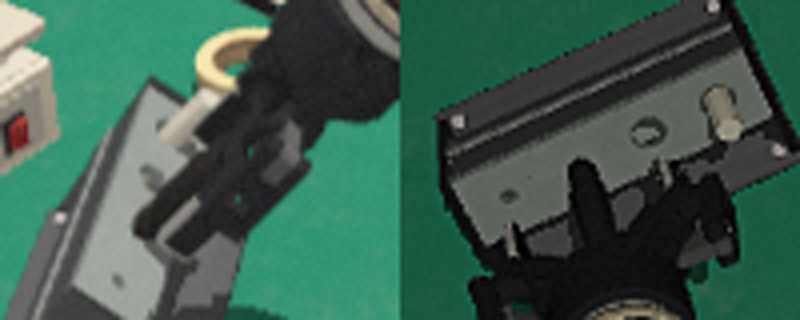

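The handle sits centred between the fingertips, (515,240) and (660,172) in the right-hand panel. I'll close the gripper.

Emit:
{"op": "drive_tool", "data": {"steps": [{"translation":[0,0,0],"angular":[0,0,0],"gripper":0.3},{"translation":[0,0,0],"angular":[0,0,0],"gripper":0.3},{"translation":[0,0,0],"angular":[0,0,0],"gripper":0.3},{"translation":[0,0,0],"angular":[0,0,0],"gripper":0},{"translation":[0,0,0],"angular":[0,0,0],"gripper":0},{"translation":[0,0,0],"angular":[0,0,0],"gripper":0},{"translation":[0,0,0],"angular":[0,0,0],"gripper":0}], "force": 60}}

```text
t: 3.8
tool_pos: [0.5489, 0.42, 0.1079]
tool_rot: [-0.511, 2.363, 0.183]
contact_force: [-5.7, -1.6, 4.9]
opening: 0.018
grip_force: 58.4
```

```bash
python3 - <<'E'
from plan import *
report()
o=ctrl.get_obs(); r=Ro.from_rotvec(o['tool_rot']); hol=Ro.from_euler('z',24.8,degrees=True).apply([-.643,0,.766])
print('hole line in tool axes',r.inv().apply(hol),'d',r.inv().apply(d))
for n in('scene','top'): grab(n)
E
```

```text
3.8 [0.5489 0.42   0.1079] q [ 0.6  -0.01  2.02 -0.3   0.42 -1.17] F [-5.7 -1.6  4.9] 0.018011393970089842 58.357415199279785
hole line in tool axes [-0.03365495 -0.01429805 -0.99943379] d [-1.64771017e-03  8.87664214e-04 -9.99998249e-01]
```

Emit:
{"op": "drive_tool", "data": {"steps": [{"translation":[-0.01,0,-0.2],"angular":[0,0,0],"gripper":0},{"translation":[-0.01,0,-0.3],"angular":[0,0,0],"gripper":0},{"translation":[0,0,0],"angular":[0,0,0],"gripper":0}]}}

```text
t: 4.28
tool_pos: [0.5363, 0.4143, 0.1228]
tool_rot: [-0.511, 2.365, 0.182]
contact_force: [-1.3, 1.4, -0.4]
opening: 0.0176
grip_force: 59.2
```

Emit:
{"op": "drive_tool", "data": {"steps": [{"translation":[-0.01,0,-0.4],"angular":[0,0,0],"gripper":0},{"translation":[-0.01,-0.01,-0.4],"angular":[0,0,0],"gripper":0},{"translation":[0,0,0],"angular":[0,0,0],"gripper":0}]}}

```text
t: 4.65
tool_pos: [0.5178, 0.4056, 0.1472]
tool_rot: [-0.511, 2.364, 0.182]
contact_force: [-1.9, 0.2, -1.7]
opening: 0.0178
grip_force: 59.2
```

Forces stay low. I'll draw it the rest of the way out, plus some margin.

Emit:
{"op": "drive_tool", "data": {"steps": [{"translation":[-0.01,0,-0.4],"angular":[0,0,0],"gripper":0},{"translation":[-0.01,-0.01,-0.5],"angular":[0,0,0],"gripper":0},{"translation":[-0.01,0,-0.5],"angular":[0,0,0],"gripper":0},{"translation":[0,0,-0.5],"angular":[0,0,0],"gripper":0},{"translation":[0,0,-0.5],"angular":[0,0,0],"gripper":0},{"translation":[0,0,0],"angular":[0,0,0],"gripper":0}]}}

```text
t: 5.4
tool_pos: [0.4611, 0.3805, 0.2209]
tool_rot: [-0.51, 2.36, 0.183]
contact_force: [1.4, -0.1, -1.6]
opening: 0.0182
grip_force: 59.2
```

```bash
python3 - <<'E'
from plan import *
report()
for n in('scene','top'): im=grab(n); print(w2px(im,ctrl.get_obs()['tool_pos']))
a=load('scene')['color'][205:315,205:345,::-1]; b=load('top')['color'][175:285,170:310,::-1]
cv2.imwrite('pics/g2.png',cv2.resize(np.hstack([a,b]),(800,314),interpolation=2))
# upright at lifted height, then to over screw
o=ctrl.get_obs(); p=o['tool_pos']
Rd=Ro.from_euler('xyz',[np.pi,0,0])
r=Ro.from_rotvec(o['tool_rot']); z=r.apply([0,0,1]); ax=np.cross(z,[0,0,-1]); ax*=np.arcsin(np.linalg.norm(ax))/np.linalg.norm(ax)
R1=Ro.from_rotvec(ax)*r
p1=np.array([.45,.30,.25]); plan(p1,R1,8,0); print(R1.as_matrix().round(3))
E
```

```text
5.4 [0.4611 0.3805 0.2209] q [ 0.64 -0.41  2.16 -0.24  0.69 -1.23] F [ 1.4 -0.1 -1.6] 0.01815540139632965 59.205604791641235
(np.float64(291.0681879298726), np.float64(242.52067994720164))
(np.float64(225.21982910303396), np.float64(254.3879508784274))
{"translation": [0.04, -0.22, -0.16], "angular": [-0.01, 0.65, -0.0], "gripper": 0},
{"translation": [0.05, -0.21, -0.16], "angular": [-0.01, 0.66, -0.0], "gripper": 0},
{"translation": [0.06, -0.22, -0.15], "angular": [-0.01, 0.65, -0.0], "gripper": 0},
{"translation": [0.08, -0.21, -0.14], "angular": [-0.01, 0.66, -0.0], "gripper": 0},
{"translation": [0.09, -0.22, -0.14], "angular": [-0.01, 0.65, -0.0], "gripper": 0},
{"translation": [0.1, -0.21, -0.13], "angular": [-0.01, 0.66, -0.0], "gripper": 0},
{"translation": [0.12, -0.22, -0.12], "angular": [-0.01, 0.65, -0.0], "gripper": 0},
{"translation": [0.12, -0.21, -0.11], "angular": [-0.01, 0.66, -0.0], "gripper": 0},
max 0.66
[[-0.911 -0.413 -0.   ]
 [-0.413  0.911 -0.   ]
 [ 0.     0.    -1.   ]]
```

View pics/g2.png

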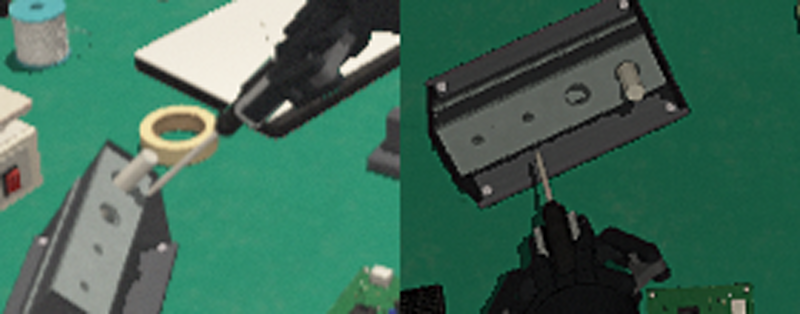

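The screwdriver is clear of the rack, with the blade at (143,190) in the left panel. I'll turn it upright while moving away.

Emit:
{"op": "drive_tool", "data": {"steps": [{"translation":[0.04,-0.22,-0.16],"angular":[-0.01,0.65,0],"gripper":0},{"translation":[0.05,-0.21,-0.16],"angular":[-0.01,0.66,0],"gripper":0},{"translation":[0.06,-0.22,-0.15],"angular":[-0.01,0.65,0],"gripper":0},{"translation":[0.08,-0.21,-0.14],"angular":[-0.01,0.66,0],"gripper":0},{"translation":[0.09,-0.22,-0.14],"angular":[-0.01,0.65,0],"gripper":0},{"translation":[0.1,-0.21,-0.13],"angular":[-0.01,0.66,0],"gripper":0},{"translation":[0.12,-0.22,-0.12],"angular":[-0.01,0.65,0],"gripper":0},{"translation":[0.12,-0.21,-0.11],"angular":[-0.01,0.66,0],"gripper":0}]}}

```text
t: 6.5
tool_pos: [0.4504, 0.2996, 0.2493]
tool_rot: [0.662, -3.067, 0.002]
contact_force: [0.2, 0.9, -1.9]
opening: 0.0184
grip_force: 59.1
```

```bash
cat >> plan.py <<'E'
def upright(r):
    z=r.apply([0,0,1]); ax=np.cross(z,[0,0,-1]); return Ro.from_rotvec(ax)*r
E
python3 - <<'E'
from plan import *
report()
o=ctrl.get_obs(); r=Ro.from_rotvec(o['tool_rot'])
# go over the box, tip about 60mm over head ; tip ~ .105 below TCP, a bit toward +x for view
p,R=plan(np.array([.426,-.0246,.225]),upright(r),10,0)
E
```

```text
6.5 [0.4504 0.2996 0.2493] q [ 0.45 -0.16  1.78 -0.    1.52 -1.55] F [ 0.2  0.9 -1.9] 0.018366459354112442 59.071877002716064
{"translation": [0.39, -0.71, 0.06], "angular": [-0.0, -0.0, -0.0], "gripper": 0},
{"translation": [0.39, -0.72, 0.07], "angular": [-0.0, -0.01, 0.0], "gripper": 0},
{"translation": [0.39, -0.71, 0.06], "angular": [-0.0, 0.0, 0.0], "gripper": 0},
{"translation": [0.39, -0.71, 0.06], "angular": [-0.0, -0.0, 0.0], "gripper": 0},
{"translation": [0.39, -0.72, 0.06], "angular": [-0.0, -0.01, 0.0], "gripper": 0},
{"translation": [0.39, -0.71, 0.06], "angular": [-0.0, 0.0, 0.0], "gripper": 0},
{"translation": [0.39, -0.71, 0.06], "angular": [-0.0, -0.0, 0.0], "gripper": 0},
{"translation": [0.39, -0.72, 0.07], "angular": [-0.0, -0.01, 0.0], "gripper": 0},
{"translation": [0.39, -0.71, 0.06], "angular": [-0.0, 0.0, 0.0], "gripper": 0},
{"translation": [0.39, -0.71, 0.06], "angular": [-0.0, -0.0, 0.0], "gripper": 0},
max 0.72
```

```bash
cat > shaft.py <<'E'
from plan import *
def shaft(name='scene',grabit=True):
    im=grab(name) if grabit else load(name)
    o=ctrl.get_obs(); r=Ro.from_rotvec(o['tool_rot']); w=cloud(im); q=(w-o['tool_pos'])@r.as_matrix()
    m=(np.hypot(q[...,0],q[...,1])<.02)&(q[...,2]>-.01)&(q[...,2]<.13)
    cam=r.inv().apply(-im['R'].T@im['t']-o['tool_pos'])
    vs=np.unique(np.nonzero(m)[0])
    for v in vs:
        u=np.nonzero(m[v])[0]; p=q[v,u]
        print(v,u.min(),u.max(),len(u),np.median(p,0).round(4),im['color'][v,u].mean(1).round(0).astype(int))
    print('cam',cam)
    return im,q,m
if __name__=='__main__':
    report(); im,q,m=shaft()
    save(im,'up',(260,200,380,320),5)
E
python3 shaft.py
```

```text
6.5 [0.4504 0.2996 0.2493] q [ 0.45 -0.16  1.78 -0.    1.52 -1.55] F [ 0.2  0.9 -1.9] 0.018366459354112442 59.071877002716064
206 322 322 1 [ 0.0118 -0.0141 -0.0083] [75]
207 322 322 1 [ 0.0117 -0.0152 -0.0054] [74]
208 321 322 2 [ 0.011  -0.0114 -0.0051] [64 75]
209 321 321 1 [ 0.0102 -0.0089 -0.0041] [63]
210 321 321 1 [ 0.0099 -0.0115 -0.0003] [64]
212 310 310 1 [-0.0096  0.0154 -0.01  ] [145]
213 310 320 3 [ 0.0089  0.0156 -0.0086] [146 118 129]
214 310 319 3 [-0.0078  0.0168 -0.0062] [148 108 118]
215 310 320 4 [ 0.0002  0.0152 -0.0031] [146 120 120 124]
216 311 319 8 [-0.0004  0.0163 -0.0014] [138 106  98  99 100 100  96 122]
217 312 319 7 [0.0006 0.0152 0.001 ] [119  99 105 103 104 104 109]
218 312 319 8 [0.0006 0.0086 0.0077] [112  56  57  60  54  56  56  80]
219 312 319 8 [0.0004 0.0072 0.0106] [107  23  27  35  35  30  29  48]
220 312 319 8 [0.0005 0.0087 0.0123] [110  32  29  36  33  33  31  40]
221 312 319 8 [0.0002 0.0084 0.0148] [109  26  28  29  31  29  32  44]
222 312 319 8 [0.0006 0.0087 0.0172] [106  38  33  36  24  23  27  44]
223 312 319 7 [-0.0006  0.0099  0.0185
[... 1103 characters left out ...]

245 315 316 2 [-0.0011  0.0061  0.0751] [138 131]
246 315 316 2 [-0.0015  0.0036  0.0793] [144 130]
247 315 316 2 [-0.0012  0.0059  0.0803] [144 131]
248 315 316 2 [-0.0017  0.0023  0.0852] [144 133]
249 315 316 2 [-0.0015  0.0041  0.0866] [146 129]
250 315 316 2 [-0.0017  0.003   0.0899] [140 129]
251 314 316 3 [-0.0029  0.0038  0.0921] [104 142 127]
252 314 316 3 [-0.0027  0.0037  0.0945] [107 146 129]
253 314 316 3 [-0.0024  0.0051  0.0964] [108 142 129]
254 315 316 2 [-0.0019  0.0033  0.1   ] [141 127]
255 315 316 2 [-0.002   0.0029  0.1029] [142 125]
256 315 316 2 [-0.0019  0.004   0.1047] [142 121]
257 315 315 1 [-0.0033  0.002   0.1088] [137]
cam [ 0.11470438  0.97006444 -0.55544552]
```

```bash
cat > sub.py <<'E'
from plan import *
from scipy.optimize import least_squares
def sub(im,o,z0=.034,z1=.10,h=6):
    """subpixel shaft centre per depth along tool z: returns lateral offset (m, image-right) vs tool axis"""
    r=Ro.from_rotvec(o['tool_rot']); p=o['tool_pos']; zt=r.apply([0,0,1]); red=im['color'][...,0].astype(float); out=[]
    ra=im['R'][0] # camera right in world
    for z in np.arange(z0,z1,.002):
        X=p+zt*z; u,v=w2px(im,X); v=int(round(v)); 
        # z exactly at this row
        c0=int(round(u)); cols=np.arange(c0-h,c0+h+1); s=red[v,cols]; bg=np.interp(cols,[cols[0],cols[-1]],[s[:2].mean(),s[-2:].mean()]); wt=s-bg; wt[abs(cols-u)>4]=0
        zz=least_squares(lambda t:w2px(im,p+zt*t[0])[1]-v,[z]).x[0]; u0=w2px(im,p+zt*zz)[0]
        dep=(im['R']@(p+zt*zz)+im['t'])[2]
        out.append((zz,((cols*wt).sum()/wt.sum()-u0)*dep/im['fx'],wt.sum()))
    out=np.array(out); a=np.polyfit(out[:,0],out[:,1],1); print('n',len(out),'resid',np.std(out[:,1]-np.polyval(a,out[:,0])),'offset at .04,.1075',np.polyval(a,[.04,.1075]).round(5),'slope deg',np.degrees(a[0]),'right in tool',r.inv().apply(ra).round(3),'w',out[::6,2].round(0))
E
python3 - <<'E'
from sub import *
o=ctrl.get_obs(); sub(load('scene'),o)
r=Ro.from_rotvec(o['tool_rot']); R1=Ro.from_euler('z',-90,degrees=True)*upright(r)
plan(np.array([.426,-.0246,.225]),R1,15,0)
E
```

```text
n 33 resid 0.0067105696110825504 offset at .04,.1075 [ 0.00243 -0.00384] slope deg -5.321385176975699 right in tool [ 0.992 -0.12   0.028] w [-202. -150.  -80.  116.  264.  220.]
{"translation": [0.26, -0.47, 0.04], "angular": [-0.0, -0.0, 0.75], "gripper": 0},
{"translation": [0.21, -0.5, 0.05], "angular": [-0.0, -0.0, 0.75], "gripper": 0},
{"translation": [0.16, -0.52, 0.04], "angular": [-0.01, -0.0, 0.75], "gripper": 0},
{"translation": [0.1, -0.53, 0.04], "angular": [-0.0, -0.01, 0.75], "gripper": 0},
{"translation": [0.04, -0.54, 0.04], "angular": [-0.0, 0.0, 0.75], "gripper": 0},
{"translation": [-0.01, -0.54, 0.05], "angular": [-0.0, 0.0, 0.75], "gripper": 0},
{"translation": [-0.07, -0.54, 0.04], "angular": [-0.01, 0.0, 0.75], "gripper": 0},
{"translation": [-0.12, -0.53, 0.04], "angular": [0.0, -0.0, 0.75], "gripper": 0},
{"translation": [-0.18, -0.51, 0.04], "angular": [-0.0, -0.0, 0.75], "gripper": 0},
{"translation": [-0.23, -0.49, 0.04], "angular": [-0.0, -0.0, 0.75], "gripper": 0},
{"translation": [-0.28, -0.46, 0.05], "angular": [-0.01, -0.01, 0.75], "gripper": 0},
{"translation": [-0.32, -0.43, 0.04], "angular": [0.0, 0.0, 0.75], "gripper": 0},
{"translation": [-0.37, -0.4, 0.04], "angular": [0.0, 0.0, 0.75], "gripper": 0},
{"translation": [-0.41, -0.35, 0.04], "angular": [-0.0, -0.0, 0.75], "gripper": 0},
{"translation": [-0.45, -0.31, 0.04], "angular": [-0.0, -0.0, 0.75], "gripper": 0},
max 0.75
```

Emit:
{"op": "drive_tool", "data": {"steps": [{"translation":[0.26,-0.47,0.04],"angular":[0,0,0.75],"gripper":0},{"translation":[0.21,-0.5,0.05],"angular":[0,0,0.75],"gripper":0},{"translation":[0.16,-0.52,0.04],"angular":[0,0,0.75],"gripper":0},{"translation":[0.1,-0.53,0.04],"angular":[0,0,0.75],"gripper":0},{"translation":[0.04,-0.54,0.04],"angular":[0,0,0.75],"gripper":0},{"translation":[-0.01,-0.54,0.05],"angular":[0,0,0.75],"gripper":0},{"translation":[-0.07,-0.54,0.04],"angular":[0,0,0.75],"gripper":0},{"translation":[-0.12,-0.53,0.04],"angular":[0,0,0.75],"gripper":0}]}}

```text
t: 7.55
tool_pos: [0.4366, 0.1266, 0.2356]
tool_rot: [-0.648, -3.074, 0.001]
contact_force: [-0.4, -0.3, -1.5]
opening: 0.0184
grip_force: 59.1
```

Emit:
{"op": "drive_tool", "data": {"steps": [{"translation":[-0.18,-0.51,0.04],"angular":[0,0,0.75],"gripper":0},{"translation":[-0.23,-0.49,0.04],"angular":[0,0,0.75],"gripper":0},{"translation":[-0.28,-0.46,0.05],"angular":[0,0,0.75],"gripper":0},{"translation":[-0.32,-0.43,0.04],"angular":[0,0,0.75],"gripper":0},{"translation":[-0.37,-0.4,0.04],"angular":[0,0,0.75],"gripper":0},{"translation":[-0.41,-0.35,0.04],"angular":[0,0,0.75],"gripper":0},{"translation":[-0.45,-0.31,0.04],"angular":[0,0,0.75],"gripper":0},{"translation":[0,0,0],"angular":[0,0,0],"gripper":0}]}}

```text
t: 8.55
tool_pos: [0.4247, -0.0246, 0.2241]
tool_rot: [-1.704, -2.639, 0.001]
contact_force: [-0.5, -0.4, -1.0]
opening: 0.0177
grip_force: 59.2
```

```bash
python3 - <<'E'
from shaft import *
report(); im,q,m=shaft()
o=ctrl.get_obs(); print(o['tool_rot'],Ro.from_rotvec(o['tool_rot']).as_matrix().round(3))
h=[.426,-.0246,.0685]; print('head in scene',w2px(im,h),'tcp',w2px(im,o['tool_pos'])); u,v=map(int,w2px(im,h))
# two panels: scene and top
t=grab('top'); U,V=map(int,w2px(t,h)); print('head top',U,V,'scene',u,v)
a=im['color'][v-60:v+25,u-42:u+43,::-1]; b=t['color'][V-42:V+43,U-42:U+43,::-1]
cv2.imwrite('pics/over.png',cv2.resize(np.hstack([a,b]),(800,400),interpolation=2))
E
```

```text
8.55 [ 0.4247 -0.0246  0.2241] q [-0.23 -0.45  2.06 -0.    1.54 -0.66] F [-0.5 -0.4 -1. ] 0.01772234874916321 59.161906242370605
165 384 395 5 [ 0.0037  0.0083 -0.0095] [ 31 104  46  30  30]
166 384 398 14 [ 0.007   0.0022 -0.008 ] [ 31  82 119  94  41  32  23  29  27  30  28  25  95  76]
167 385 397 13 [ 0.0071  0.0009 -0.0055] [ 84 118  83  40  28  33  32  31  33  28  29  94 118]
168 385 397 13 [ 0.0062  0.0006 -0.0018] [ 85 117  84  38  30  31  34  33  29  33  30  92 120]
169 388 397 10 [ 0.006  -0.0032  0.0004] [38 26 33 32 30 27 24 20 78 97]
170 388 394 7 [0.0054 0.0005 0.0034] [38 28 31 29 29 25 30]
171 388 394 7 [0.0057 0.0001 0.0062] [45 26 25 28 31 33 28]
172 388 394 7 [ 0.0023 -0.0003  0.0103] [41 29 30 32 28 24 21]
173 388 394 7 [ 0.0027 -0.0002  0.0128] [36 29 31 31 32 28 15]
174 388 394 7 [ 0.0015 -0.0005  0.0162] [36 25 30 23 29 27 11]
175 387 394 8 [0.0026 0.0007 0.0184] [54 31 29 26 28 32 25 15]
176 388 393 6 [0.0042 0.0005 0.0204] [32 30 33 34 32 25]
177 388 393 6 [0.0037 0.0004 0.0234] [34 25 31 28 22 25]
178 389 392 4 [0.0041 0.0003 0.0259] [32 31 26 27]
179 390 39
[... 956 characters left out ...]
] [114 141]
199 388 389 2 [-0.0037  0.0015  0.0895] [116 143]
200 388 389 2 [-0.0041  0.0014  0.0926] [117 139]
201 388 389 2 [-0.0023  0.0013  0.0946] [126 140]
202 388 389 2 [-0.0033  0.0011  0.098 ] [134 148]
203 388 389 2 [-0.0031  0.0009  0.1008] [135 140]
204 388 389 2 [-0.0024  0.0008  0.1034] [132 127]
205 388 388 1 [-0.0019  0.0019  0.1061] [128]
cam [ 1.25432116  0.04712405 -0.57951605]
[-1.70168544e+00 -2.63983518e+00  6.73667180e-05] [[-0.413  0.911 -0.001]
 [ 0.911  0.413  0.   ]
 [ 0.001 -0.    -1.   ]]
head in scene (np.float64(387.33782028518783), np.float64(221.74753461230594)) tcp (np.float64(391.1823967045398), np.float64(167.78943859340205))
head top 411 276 scene 387 221
```

View pics/over.png

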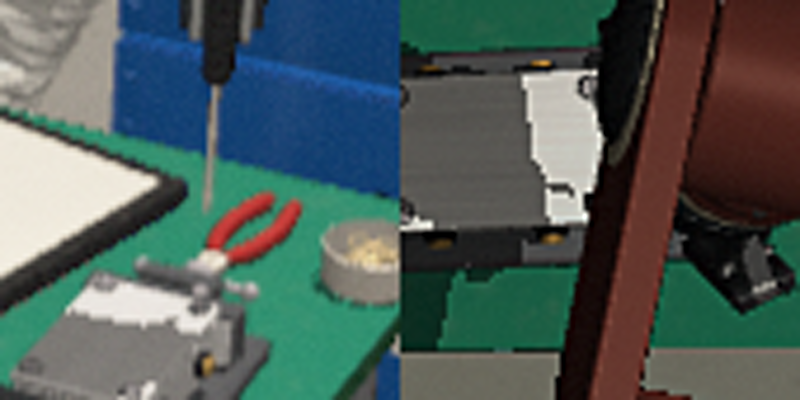

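The left panel shows the driver hanging upright, shaft from (215,85) to the tip at (207,210), above the box's near-right corner with the head at about (205,295). In the right panel the arm hides the tip from the top camera. I'll measure the shaft's lean at sub-pixel level at this yaw, then again a quarter turn round.

```bash
python3 -c "
from sub import *
sub(load('scene'),ctrl.get_obs())"
```

```text
n 33 resid 0.0004898637292588879 offset at .04,.1075 [ 0.0003 -0.0012] slope deg -1.2771583252332337 right in tool [-0.118 -0.993  0.023] w [236. 256. 290. 184. 157. 313.]
```

Emit:
{"op": "drive_tool", "data": {"steps": [{"translation":[0,0,0],"angular":[0,0,-0.9],"gripper":0},{"translation":[0,0,0],"angular":[0,0,-0.9],"gripper":0},{"translation":[0,0,0],"angular":[0,0,-0.9],"gripper":0},{"translation":[0,0,0],"angular":[0,0,-0.9],"gripper":0},{"translation":[0,0,0],"angular":[0,0,-0.9],"gripper":0},{"translation":[0,0,0],"angular":[0,0,-0.9],"gripper":0},{"translation":[0,0,0],"angular":[0,0,-0.9],"gripper":0}]}}

```text
t: 9.52
tool_pos: [0.425, -0.0228, 0.2251]
tool_rot: [0.405, 3.115, 0.0]
contact_force: [0.6, 0.4, -1.1]
opening: 0.0179
grip_force: 59.2
```

Emit:
{"op": "drive_tool", "data": {"steps": [{"translation":[0,0,0],"angular":[0,0,-0.9],"gripper":0},{"translation":[0,0,0],"angular":[0,0,-0.9],"gripper":0},{"translation":[0,0,0],"angular":[0,0,-0.9],"gripper":0},{"translation":[0,0,0],"angular":[0,0,-0.9],"gripper":0},{"translation":[0,0,0],"angular":[0,0,-0.6],"gripper":0},{"translation":[0,0,0],"angular":[0,0,0],"gripper":0},{"translation":[0,0,0],"angular":[0,0,0],"gripper":0}]}}

```text
t: 10.4
tool_pos: [0.4249, -0.0232, 0.2252]
tool_rot: [0.502, -3.101, -0.0]
contact_force: [-0.2, -0.5, -1.2]
opening: 0.0179
grip_force: 59.2
```

```bash
python3 - <<'E'
from sub import *
report(); im=grab('scene'); o=ctrl.get_obs(); print(o['tool_rot']); sub(im,o)
# tip row: column profile of red along shaft end
tip=o['tool_pos']+Ro.from_rotvec(o['tool_rot']).apply([0,0,.1065]); u,v=w2px(im,tip); print('pred tip',u,v)
u,v=int(round(u)),int(round(v)); print(im['color'][v-4:v+5,u-5:u+6,0])
E
```

```text
10.4 [ 0.4249 -0.0232  0.2252] q [-0.23 -0.45  2.06  0.    1.54 -2.12] F [-0.2 -0.5 -1.2] 0.017850112724655292 59.15504515171051
[ 5.02397966e-01 -3.10107965e+00 -1.90396692e-04]
n 33 resid 0.0004152456957301658 offset at .04,.1075 [-0.00202 -0.00376] slope deg -1.4818356131127166 right in tool [ 0.975 -0.222  0.023] w [242. 223. 306. 184. 182. 331.]
pred tip 388.62778290324036 205.29522156956747
[[ 29  58  62 142 146  77  53  54  53  52  48]
 [ 25  59  61 142 129  72  54  52  51  54  51]
 [ 43  57  62 143 118  70  51  51  46  48  51]
 [ 53  59  62 145 104  61  50  46  52  48  51]
 [ 48  56  67 146  87  55  55  54  51  72 146]
 [ 51  55  60 119  76  57  50  53  79 155 197]
 [ 49  52  52  74  60  51  52  67 152 197 196]
 [ 53  52  52  50  48  49  60 139 191 195 180]
 [ 53  51  53  53  54  52 128 186 194 178 151]]
```

Emit:
{"op": "drive_tool", "data": {"steps": [{"translation":[0,0,0],"angular":[0,0,1],"gripper":0},{"translation":[0,0,0],"angular":[0,0,1],"gripper":0},{"translation":[0,0,0],"angular":[0,0,1],"gripper":0},{"translation":[0,0,0],"angular":[0,0,1],"gripper":0},{"translation":[0,0,0],"angular":[0,0,1],"gripper":0},{"translation":[0,0,0],"angular":[0,0,1],"gripper":0},{"translation":[0,0,0],"angular":[0,0,1],"gripper":0},{"translation":[0,0,0],"angular":[0,0,1],"gripper":0}]}}

```text
t: 11.45
tool_pos: [0.4248, -0.0235, 0.2253]
tool_rot: [-1.224, -2.893, -0.0]
contact_force: [-0.3, 0.2, -1.6]
opening: 0.0179
grip_force: 59.1
```

Emit:
{"op": "drive_tool", "data": {"steps": [{"translation":[0,0,0],"angular":[0,0,1],"gripper":0},{"translation":[0,0,0],"angular":[0,0,1],"gripper":0},{"translation":[0,0,0],"angular":[0,0,1],"gripper":0},{"translation":[0,0,0],"angular":[0,0,1],"gripper":0},{"translation":[0,0,0],"angular":[0,0,1],"gripper":0},{"translation":[0,0,0],"angular":[0,0,1],"gripper":0},{"translation":[0,0,0],"angular":[0,0,1],"gripper":0},{"translation":[0,0,0],"angular":[0,0,1],"gripper":0}]}}

```text
t: 12.45
tool_pos: [0.4248, -0.0236, 0.2253]
tool_rot: [-2.572, -1.804, 0.0]
contact_force: [-0.5, -0.2, -0.7]
opening: 0.0179
grip_force: 59.1
```

Emit:
{"op": "drive_tool", "data": {"steps": [{"translation":[0,0,0],"angular":[0,0,1],"gripper":0},{"translation":[0,0,0],"angular":[0,0,1],"gripper":0},{"translation":[0,0,0],"angular":[0,0,1],"gripper":0},{"translation":[0,0,0],"angular":[0,0,1],"gripper":0},{"translation":[0,0,0],"angular":[0,0,1],"gripper":0},{"translation":[0,0,0],"angular":[0,0,1],"gripper":0},{"translation":[0,0,0],"angular":[0,0,0.5],"gripper":0},{"translation":[0,0,0],"angular":[0,0,0],"gripper":0}]}}

```text
t: 13.45
tool_pos: [0.4248, -0.0235, 0.2253]
tool_rot: [-3.101, -0.503, 0.0]
contact_force: [0.1, -0.5, -0.3]
opening: 0.0176
grip_force: 59.1
```

```bash
python3 - <<'E'
from sub import *
report(); im=grab('scene'); o=ctrl.get_obs(); print(o['tool_rot']); sub(im,o)
tip=o['tool_pos']+Ro.from_rotvec(o['tool_rot']).apply([0,0,.1065]); u,v=w2px(im,tip); print('pred tip',u,v)
u,v=int(round(u)),int(round(v)); print(im['color'][v-4:v+5,u-5:u+6,0])
E
```

```text
13.45 [ 0.4248 -0.0235  0.2253] q [-0.23 -0.45  2.06  0.    1.54  1.02] F [ 0.1 -0.5 -0.3] 0.017608134489183344 59.120564460754395
[-3.10077623e+00 -5.04040973e-01  2.12436917e-04]
n 33 resid 0.0007771115144462149 offset at .04,.1075 [0.00299 0.00249] slope deg -0.42195449131544 right in tool [-0.975  0.221  0.023] w [220. 218. 263. 226. 239. 287.]
pred tip 388.6902587890203 205.24178878497003
[[ 30  55  62  64  58  54 140 120  68  53  51]
 [ 27  56  60  64  59  59 140 121  70  49  50]
 [ 45  57  59  54  59  59 138 119  64  49  49]
 [ 53  58  59  55  56  50 137 105  59  51  52]
 [ 53  55  61  63  54  52 139  89  54  72 144]
 [ 52  59  58  57  58  55 112  67  80 151 194]
 [ 47  50  54  52  55  49  61  70 148 196 197]
 [ 51  52  50  49  52  53  60 141 191 197 179]
 [ 50  56  53  53  56  53 127 183 195 181 148]]
```

```bash
python3 - <<'E'
from plan import *
o=ctrl.get_obs(); r=Ro.from_rotvec(o['tool_rot']); L=np.array([-.0031,.0008,.1075])
R1=r*Ro.from_rotvec([.006,.009,0]); 
p1=np.array([.4262,-.0249,.0785])-R1.apply(L); print(p1, R1.apply([-.009,.006,1])); plan(p1,R1,4,0)
E
```

```text
[ 0.42818989 -0.02408772  0.18602619] [-1.51983952e-04  9.39208501e-05 -1.00005848e+00]
{"translation": [0.02, 0.01, 0.25], "angular": [0.01, 0.02, 0.0], "gripper": 0},
{"translation": [0.02, 0.01, 0.24], "angular": [0.01, 0.01, 0.0], "gripper": 0},
{"translation": [0.02, 0.01, 0.25], "angular": [0.01, 0.02, 0.0], "gripper": 0},
{"translation": [0.01, 0.01, 0.24], "angular": [0.01, 0.01, 0.0], "gripper": 0},
max 0.25
```

Emit:
{"op": "drive_tool", "data": {"steps": [{"translation":[0.02,0.01,0.25],"angular":[0.01,0.02,0],"gripper":0},{"translation":[0.02,0.01,0.24],"angular":[0.01,0.01,0],"gripper":0},{"translation":[0.02,0.01,0.25],"angular":[0.01,0.02,0],"gripper":0},{"translation":[0.01,0.01,0.24],"angular":[0.01,0.01,0],"gripper":0},{"translation":[0,0,0],"angular":[0,0,0],"gripper":0},{"translation":[0,0,0],"angular":[0,0,0],"gripper":0}]}}

```text
t: 14.25
tool_pos: [0.4282, -0.0242, 0.1864]
tool_rot: [-3.094, -0.501, -0.012]
contact_force: [-0.8, -0.6, -1.0]
opening: 0.018
grip_force: 59.1
```

```bash
python3 - <<'E'
from plan import *
report(); im=grab('scene'); o=ctrl.get_obs(); r=Ro.from_rotvec(o['tool_rot']); t=o['tool_pos']+r.apply([-.0031,.0008,.1075]); print('tip',t,w2px(im,t),'head',w2px(im,[.4262,-.0249,.0685]))
print('d(px)/dx,dy,dz per mm',[(np.array(w2px(im,t+e))-w2px(im,t)).round(3) for e in np.eye(3)*.001])
save(im,'fin',(364,195,414,232),16)
E
```

```text
14.25 [ 0.4282 -0.0242  0.1864] q [-0.24 -0.42  2.1   0.01  1.46  1.01] F [-0.8 -0.6 -1. ] 0.018001661170372815 59.12869870662689
tip [ 0.42635679 -0.02507031  0.07906109] (np.float64(387.51171608912495), np.float64(218.16392163440258)) head (np.float64(387.3148366169305), np.float64(221.6780968934802))
d(px)/dx,dy,dz per mm [array([-0.351, -0.093]), array([-0.157,  0.168]), array([ 0.021, -0.33 ])]
```

View pics/fin.png

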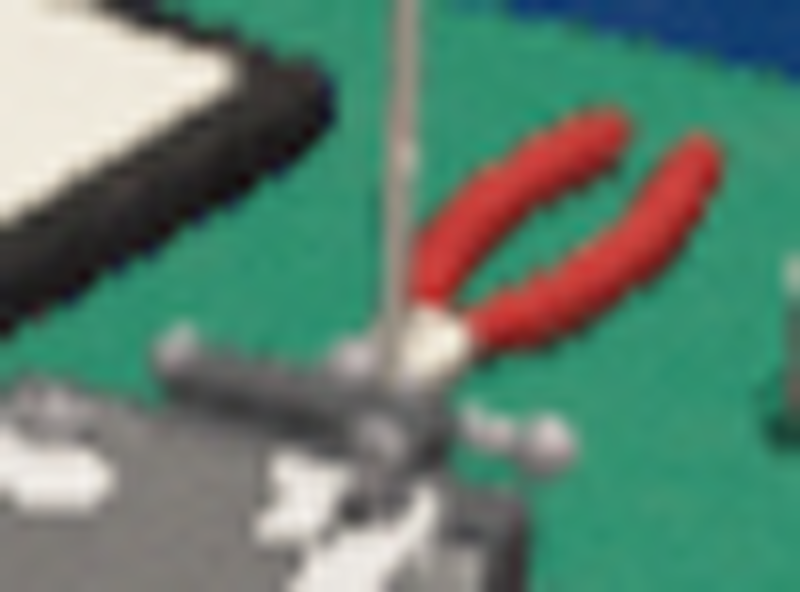

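The picture shows the blade tip at about (388,380) and the round head under it at about (380,432). That gap is roughly 10 mm, with the tip about 1 mm to the right. I'll make a small correction and let it settle.

Emit:
{"op": "drive_tool", "data": {"steps": [{"translation":[0.02,0.005,0],"angular":[0,0,0],"gripper":0},{"translation":[0,0,0],"angular":[0,0,0],"gripper":0},{"translation":[0,0,0],"angular":[0,0,0],"gripper":0},{"translation":[0,0,0],"angular":[0,0,0],"gripper":0}]}}

```text
t: 14.8
tool_pos: [0.4289, -0.0241, 0.1862]
tool_rot: [-3.094, -0.501, -0.011]
contact_force: [0.2, -0.5, -1.0]
opening: 0.0183
grip_force: 59.1
```

```bash
python3 -c "
from plan import *
report(); print(abs(ctrl.get_obs()['dq']).max()); print(ctrl.finish_job())"
```

```text
14.8 [ 0.4289 -0.0241  0.1862] q [-0.24 -0.42  2.1   0.01  1.46  1.01] F [ 0.2 -0.5 -1. ] 0.018287803525364955 59.128941893577576
0.00171244550587918
the job is handed in; nothing more can be done
None
```

The job is handed in at 14.8 s: the screwdriver is held upright and still, blade about 1 cm above the proud screw and centred to roughly 1–2 mm by the cameras; the verdict was not shown.

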